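# Put four hand tools back on their shadow pads

### The job

Put each of the four hand tools back on the grey pad that bears its black silhouette: long wrench, short wrench, yellow screwdriver and blue pliers, each lying flat so that it covers its silhouette and points the same way. Match the two wrenches to their pads by length (either end of a wrench may go either way), and leave the loose wooden block and the charcoal block where they are.

Things in the scene. Friction and masses are not known exactly. Their poses are not given: they have to be found in the camera images.
- long_wrench_mid (a point): Plain steel double open-ended wrench, 171 mm long, 5 mm thick, lying loose and flat on the bench; its bar is 12 mm wide, its heads 25 mm; about 0.14 kg. The point is the wrench's middle, half-way up its thickness (2.5 mm above what it lies on). y runs along the bar, z up. Both ends are alike.
- short_wrench_mid (a point): Plain steel double open-ended wrench, 137 mm long, 5 mm thick, lying loose and flat; its bar is 10 mm wide, its heads 20 mm; about 0.14 kg. The point is its middle, half-way up its thickness (2.5 mm above what it lies on). y runs along the bar, z up. Both ends are alike.
- screwdriver_handle (a point): Screwdriver with a yellow handle, 175 mm long in all, lying loose on its side; the handle is 90 mm long and 28 mm thick, about 0.08 kg, with its weight in the handle. The point is the middle of the handle on its axis, 13.5 mm above what it lies on and 43 mm from the middle of the tool's length. y runs along the tool towards the butt of the handle, so the blade points to -y; its tip is 131 mm from the point. Grasp it by the handle.
- pliers_handles (a point): Pliers with blue handles, shut, rigid (the jaws do not move), 165 mm long, 51 mm wide, 14 mm high, lying loose and flat; about 0.16 kg. The point lies midway between the two handles, about 8 mm above what they lie on and 20 mm from the middle of the tool's length towards the handle ends; there the two handles measure 46 mm over their outsides, and can be grasped together. y runs along the tool towards the handle ends, z up; the jaws point to -y.
- pad_long_wrench: Fixed flat grey pad, 44 x 192 mm, 4 mm thick, with the black silhouette of the long wrench (about 176 mm long). Origin at the centre of the pad's underside (the top is 4 mm above), below the middle of the silhouette; y along the silhouette, z up. The middle of the long wrench belongs over the origin.
- pad_short_wrench: Fixed flat grey pad, 40 x 158 mm, 4 mm thick, with the black silhouette of the short wrench (about 141 mm long). Origin at the centre of the pad's underside, below the middle of the silhouette; y along the silhouette, z up. The middle of the short wrench belongs over the origin.
- pad_screwdriver: Fixed flat grey pad, 46 x 194 mm, 4 mm thick, with the black silhouette of the screwdriver: wide handle and thin blade. Origin at the centre of the pad's underside, below the middle of the silhouette's length; y along the silhouette towards the butt of the handle, z up. The middle of the drawn handle lies 43 mm from the origin on +y, and the middle of the screwdriver's handle belongs over it.
- pad_pliers: Fixed flat grey pad, 62 x 188 mm, 4 mm thick, with the black silhouette of the pliers: two handles and narrow jaws. Origin at the centre of the pad's underside, below the middle of the silhouette's length; y along the silhouette towards the handle ends, z up. The listed point of the pliers belongs 20 mm from the origin on +y.
- wood: Bystander: loose brown hardwood block, 60 x 90 x 35 mm, lying beyond the work; origin at the centre of its underside, y along its length. Leave it alone.
- charcoal: Bystander: loose black charcoal block, 55 x 100 x 30 mm, to the right of the work; origin at the centre of its underside, y along its length. Leave it alone.

How it is judged:
At the end, for the whole second after the job is handed in: Every tool rests released on its own pad: its point within 12 mm (along and across) and 4 mm (height) of its place on the silhouette, turned within 0.17 rad of it; screwdriver and pliers the same way round as drawn. Wooden and charcoal blocks within 20 mm of their starts (x of long_wrench_mid in the frame of pad_long_wrench between -0.012 and 0.012 m and y of long_wrench_mid in the frame of pad_long_wrench between -0.012 and 0.012 m and angle between the y axis of long_wrench_mid and the y axis of pad_long_wrench, either way round below 0.17 rad and z of long_wrench_mid in the frame of pad_long_wrench between 0.0025 and 0.0105 m and linear speed of each of long_wrench, short_wrench, screwdriver, pliers below 0.02 m/s and x of short_wrench_mid in the frame of pad_short_wrench between -0.012 and 0.012 m and y of short_wrench_mid in the frame of pad_short_wrench between -0.012 and 0.012 m and angle between the y axis of short_wrench_mid and the y axis of pad_short_wrench, either way round below 0.17 rad and z of short_wrench_mid in the frame of pad_short_wrench between 0.0025 and 0.0105 m and x of screwdriver_handle in the frame of pad_screwdriver between -0.012 and 0.012 m and y of screwdriver_handle in the frame of pad_screwdriver between 0.031 and 0.055 m and angle between the y axis of screwdriver_handle and the y axis of pad_screwdriver, either way round below 0.17 rad and z of screwdriver_handle in the frame of pad_screwdriver between 0.0135 and 0.0215 m and y of pad_screwdriver in the frame of screwdriver_handle below -0.004 m and x of pliers_handles in the frame of pad_pliers between -0.012 and 0.012 m and y of pliers_handles in the frame of pad_pliers between 0.008 and 0.032 m and angle between the y axis of pliers_handles and the y axis of pad_pliers, either way round below 0.17 rad and z of pliers_handles in the frame of pad_pliers between 0.0082 and 0.0162 m and y of pad_pliers in the frame of pliers_handles below -0.004 m and distance of each of wood, charcoal from where it was at the start of the episode below 0.02 m); the robot touches nothing.
It fails at once if the wooden block is pushed out of its place (distance of wood from where it was at the start of the episode above 0.02 m).
It fails at once if the charcoal block is pushed out of its place (distance of charcoal from where it was at the start of the episode above 0.02 m).
It also fails if it takes over 109 s, if anything falls off the work surface, if the arm or the gripper's body presses on something with over 40 N, if the wrist force passes 120 N, or if a joint passes its speed limit or range.

### The arm

A 6-joint arm with a two-finger parallel gripper is mounted at the origin on a cart in front of the work surface, level with it; the furniture and walls round the work are solid. World frame = base frame: x ahead of the robot, y to its left, z up, the work surface at z = 0. Lengths are in m, angles in rad, forces in N, time in s.
With the tool pointing down it reaches from about 0.3 to 0.825 m from the base axis. Payload 5.4 kg.
Tool frame: the origin (TCP) lies on the centre line of the jaws, within the pads' length; the fingertips stand 19 mm ahead of it and the grasp point (between the pads) is the TCP; z points along the fingers, y is the line along which they close (so a half turn about z gives the same grasp; the last joint's range is limited). The gripper opens to 92 mm and grips with 3 to 60 N. Pads are 20 mm wide; open, the fingers measure 128 mm over their backs; the gripper's body (75 mm by 189 mm) begins 69 mm behind the grasp point.
Start: joints at [-1.429, 0.158, 1.597, -0, 1.386, -0.21], TCP at [0.198, -0.54, 0.234] pointing down, gripper open.
Joint ranges: [-2.91, 2.91], [-0.94, 2.29], [0.18, 2.7], [-1.29, 4.43], [0.17, 2.64], [-3, 3]. Speed limits (rad/s): [2.57, 2.57, 3.14, 3.14, 3.14, 3.14].

### API

Orientations are given as a 3x3 rotation matrix whose columns are the frame's x, y, z axes.
In Python, from rig import robot gives the robot as it stands. Calls block until the motion is done:
- robot.movep(position, orientation): joint-space move of the TCP to a pose.
- robot.move_straight(position, rot=None, feed=0.15): straight line of the TCP; rot=None keeps the orientation; feed is the mean speed in m/s.
- robot.goto_joints(angles): joint-space move.
- robot.move_gripper(opening, grasp_force=None): finger opening in m; grasp_force is the grip in N (None keeps the last); returns when the fingers have stopped.
- robot.sleep(seconds).
- robot.ik(position, orientation): joint angles nearest the present ones, or None.
- robot.read_state(): the state.
- robot.camera(name): name is "scene" or "top" or "wrist"; returns the picture (400x640x3 uint8, blue, green, red); there is no depth.
- robot.camera_params(name): a dict with "intrinsics" (3x3 intrinsics, pixels), "xyz" and "orientation" of the camera in the world; the wrist camera has in their place "tool_from_camera" (4x4, takes a point from camera to tool coordinates, whose origin is the TCP and whose axes are the flange's). Camera axes: x right, y down, z forward; pixel columns grow to the right and rows downward; lengths in m; the calibration is good to about 2 mm. A picture is of the moment at which its call begins: read the wrist's pose just before it. camera_params takes no time and is no camera call.
A pose or a line that the arm cannot do raises robot.PlanningError and nothing moves.
- robot.close_job(): hands the job in; it is judged then, once.
Trained networks look in the newest picture that a camera, given by its name, has taken for a name from the list of things; names that differ only in an ending like _2 or _b are one class to them, and where a whole thing is asked for, a point or a joint stands for the part that bears it (a point fixed in the world has none). Each returns a list of dicts, best first, with "conf" (0 to 1); they miss things now and then, are a little off and sometimes report something else, mostly with a low value. They report only what shows in the picture. A call takes as long as a camera call.
- robot.spot_in(camera, label): "extent" ([left, top, right, bottom] in pixels, round what is visible of it).
- robot.masks_of(camera, label): "region" (400x640 bool, what is visible of it) and "extent" ([left, top, right, bottom] in pixels, round what is visible of it).
The state is a dict: "time_s": time; "joint_positions": joint angles; "qvel": joint speeds; "joint_torque": joint torques, N m; "tcp_pos": TCP position; "eef_rot": TCP orientation; "force": force on the tool from outside, world axes, zero at the start; "moment": the same for the moment, N m; "gripper_width": finger opening in m; "grasp_force": force on a finger pad.
Only numpy, scipy, OpenCV 4.12 (cv2) and the standard library are available. Lean on these libraries where they do the work, as an engineer would, in place of code of your own. Each camera call takes 0.05 s, during which the arm holds its last target. There are 200 camera calls.

## Working session

There is one attempt and no reset: what is moved stays moved. The work goes in short steps, each a Python script; the robot and the scene stay as the last script left them, time stands still between calls to the robot, and variables do not carry over. Pictures are saved under pics/ and viewed, at most 14 in all, crops included, and the job is handed in when it is done.

```bash
mkdir -p pics; ls; python3 - <<'E'
from rig import robot
import cv2,numpy as np
for c in("top","scene"):
    im=robot.camera(c); cv2.imwrite(f"pics/{c}0.png",im)
    p=robot.camera_params(c); print(c,p["xyz"],np.round(p["orientation"],3).tolist(),np.round(p["intrinsics"],1).tolist())
    for l in["long_wrench_mid","short_wrench_mid","screwdriver_handle","pliers_handles","pad_long_wrench","pad_short_wrench","pad_screwdriver","pad_pliers","wood","charcoal"]:
        print(l,[(np.round(d["extent"]).tolist(),round(d["conf"],2)) for d in robot.spot_in(c,l)][:4])
print(robot.camera_params("wrist"))
print(robot.read_state()["time_s"])
E
```

```text
pics
top [ 0.57257236 -0.05858805  1.20272356] [[0.02, -0.999, 0.049], [-1.0, -0.021, -0.011], [0.012, -0.049, -0.999]] [[412.7, 0.0, 316.6], [0.0, 412.7, 196.4], [0.0, 0.0, 1.0]]
long_wrench_mid [([161.0, 258.0, 214.0, 269.0], 0.57)]
short_wrench_mid [([423.0, 245.0, 464.0, 251.0], 0.74)]
screwdriver_handle [([238.0, 224.0, 269.0, 234.0], 0.86)]
pliers_handles [([165.0, 183.0, 226.0, 205.0], 0.61), ([420.0, 241.0, 465.0, 251.0], 0.22)]
pad_long_wrench [([237.0, 186.0, 302.0, 202.0], 0.93)]
pad_short_wrench [([234.0, 186.0, 302.0, 204.0], 0.64), ([318.0, 184.0, 373.0, 203.0], 0.59)]
pad_screwdriver [([157.0, 214.0, 224.0, 235.0], 0.59)]
pad_pliers [([233.0, 252.0, 306.0, 280.0], 0.58), ([162.0, 261.0, 216.0, 268.0], 0.5)]
wood [([246.0, 124.0, 280.0, 165.0], 0.7)]
charcoal [([412.0, 173.0, 456.0, 201.0], 0.83), ([237.0, 186.0, 304.0, 204.0], 0.53)]
scene [-0.18507624 -0.18204994  1.29366801] [[0.162, -0.818, 0.552], [-0.987, -0.141, 0.081], [0.012, -0.558, -0.83]] [[415.7, 0.0, 312.4], [0.0, 415.7, 198.2], [0.0, 0.0, 1.0]]
long_wrench_mid [([184.0, 239.0, 222.0, 243.0], 0.63), ([189.
[... 198 characters left out ...]
89)]
pad_screwdriver [([187.0, 208.0, 228.0, 222.0], 0.71)]
pad_pliers []
wood [([392.0, 201.0, 424.0, 222.0], 0.5)]
charcoal [([394.0, 201.0, 424.0, 224.0], 0.57)]
{'intrinsics': array([[300.91089043,   0.        , 322.20199844],
       [  0.        , 300.91089043, 204.43859636],
       [  0.        ,   0.        ,   1.        ]]), 'tool_from_camera': array([[-7.14344255e-04, -9.65040217e-01, -2.62100877e-01,
         7.36139183e-02],
       [ 9.99999744e-01, -6.75778844e-04, -2.37276237e-04,
        -3.67487508e-04],
       [ 5.18588833e-05, -2.62100979e-01,  9.65040452e-01,
        -1.50886789e-01],
       [ 0.00000000e+00,  0.00000000e+00,  0.00000000e+00,
         1.00000000e+00]])}
1.1
```

```bash
python3 - <<'E'
import cv2
im=cv2.imread("pics/top0.png")[110:300,140:480]
cv2.imwrite("pics/topc.png",cv2.resize(im,(800,447),interpolation=cv2.INTER_CUBIC))
E
```

```text
(no output)
```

View pics/topc.png

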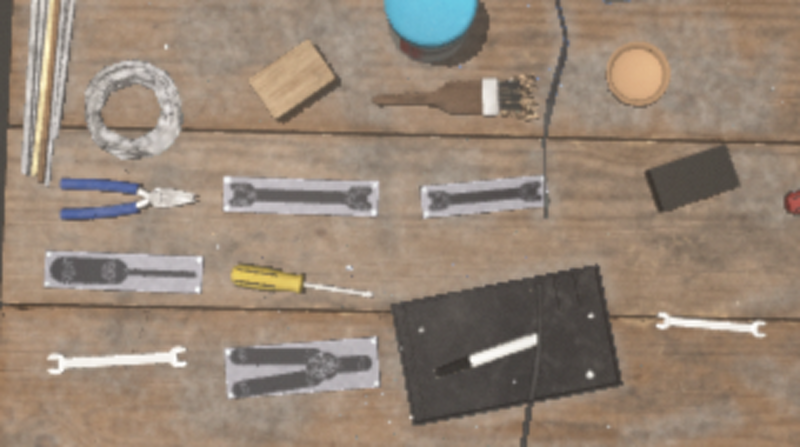

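View pics/scene0.png

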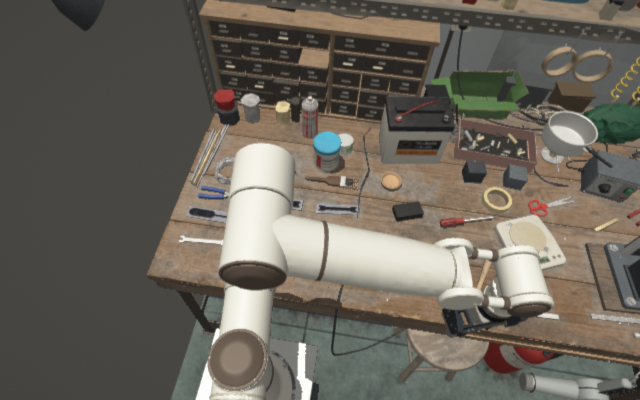

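The top view (crop scale 2.353, offset 140,110) shows all tools and pads, with handles to the left on the pliers, screwdriver and their pads. Crop pixels:

| Item | Tool | Pad |
|---|---|---|
| Long wrench | (118,360) | (301,196) |
| Short wrench | (711,325) | (483,196) |
| Screwdriver | (300,280) | (123,271) |
| Pliers | (130,198) | (302,367) |

The scene view shows nothing tall near them except the blue can.

Next I'll segment these in the top picture to get rough poses.

```bash
cat > h.py <<'E'
import numpy as np, cv2
from rig import robot
def ray(cam,uv,z,st=None):
    p=robot.camera_params(cam); K=p["intrinsics"]
    if cam=="wrist":
        T=p["tool_from_camera"]; R=st["eef_rot"]@T[:3,:3]; o=np.array(st["tcp_pos"])+st["eef_rot"]@T[:3,3]
    else: R=np.array(p["orientation"]); o=np.array(p["xyz"])
    uv=np.atleast_2d(np.float64(uv)); d=np.c_[uv,np.ones(len(uv))]@np.linalg.inv(K).T@R.T
    return (o+d*((z-o[2])/d[:,2])[:,None])[:,:2]
def pix(cam,xyz,st):
    p=robot.camera_params(cam);T=p["tool_from_camera"]; R=st["eef_rot"]@T[:3,:3]; o=np.array(st["tcp_pos"])+st["eef_rot"]@T[:3,3]
    c=(np.array(xyz)-o)@R; return (c[:2]/c[2])*p["intrinsics"][[0,1],[0,1]]+p["intrinsics"][:2,2]
def mask(im,kind):
    h,s,v=[a.astype(int) for a in cv2.split(cv2.cvtColor(im,cv2.COLOR_BGR2HSV))]
    b,g,r=[a.astype(int) for a in cv2.split(im)]
    m={"steel":(v>185)&(s<45),"yellow":(h>20)&(h<35)&(s>130)&(v>90),"blue":(b-r>35),
       "pad":(b-r>-4)}[kind]
    return m.astype(np.uint8)
def rect(pts):
    """min rect of metric points: centre, yaw of long axis (about +y), sizes"""
    r=cv2.minAreaRect(np.float32(pts*1000)); q=cv2.boxPoints(r)
    e=[q[1]-q[0],q[2]-q[1]]; L=max(e,key=np.linalg.norm); W=min(e,key=np.linalg.norm)
    if L[1]<0: L=-L
    return np.array(r[0])/1000, np.arctan2(-L[0],L[1]), np.linalg.norm(L),np.linalg.norm(W)
E
python3 - <<'E'
from h import *
im=cv2.imread("pics/top0.png")
rois=dict(long=((118,360),(80,20),"steel",.005),short=((711,325),(70,25),"steel",.005),screw=((267,278),(45,22),"yellow",.0135),pliers=((100,198),(60,30),"blue",.008),
 plong=((301,196),(90,30),"pad",.004),pshort=((483,196),(75,28),"pad",.004),pscrew=((123,271),(90,28),"pad",.004),ppl=((302,367),(88,42),"pad",.004))
out=im.copy()
for n,(c,hw,k,z) in rois.items():
    c=np.array(c)/2.353+[140,110]; hw=np.array(hw)/2.353
    x0,y0=(c-hw).astype(int); x1,y1=(c+hw).astype(int)
    m=np.zeros(im.shape[:2],np.uint8); m[y0:y1,x0:x1]=mask(im[y0:y1,x0:x1],k)
    vs,us=np.nonzero(m); out[vs,us]=(0,255,0)
    P=ray("top",np.c_[us,vs],z); C,a,L,W=rect(P)
    print(n,len(us),C.round(4),"mean",P.mean(0).round(4),"yaw",round(a,3),round(L,1),round(W,1))
cv2.imwrite("pics/seg.png",cv2.resize(out[110:300,140:480],(800,447),interpolation=cv2.INTER_NEAREST))
E
```

```text
long 279 [0.434  0.2912] mean [0.4337 0.2907] yaw 0.075 166.8 23.5
short 165 [ 0.4912 -0.4367] mean [ 0.4908 -0.4349] yaw -0.055 131.2 17.9
screw 173 [0.5375 0.1093] mean [0.5377 0.108 ] yaw -0.145 83.0 21.1
pliers 253 [0.6305 0.3191] mean [0.6307 0.319 ] yaw 0.021 89.8 46.3
plong 534 [0.6388 0.0711] mean [0.6385 0.0711] yaw -0.011 188.0 40.8
pshort 431 [ 0.6436 -0.1555] mean [ 0.643  -0.1484] yaw 0.116 154.6 37.3
pscrew 860 [0.5416 0.2862] mean [0.5416 0.2834] yaw -0.023 189.0 42.7
ppl 866 [0.4292 0.0647] mean [0.4291 0.0581] yaw 0.098 183.3 59.0
```

View pics/seg.png

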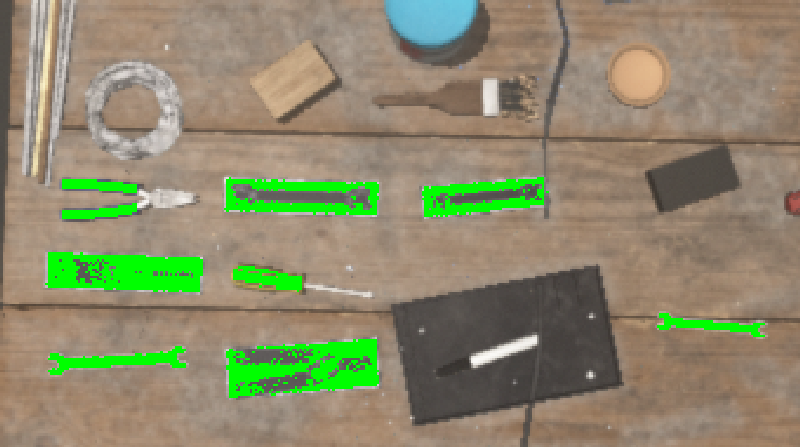

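```bash
cat >> h.py <<'E'
#            x y yaw  halfL halfW kind z
TOP=dict(long=(.434,.2912,.075,.098,.02,"steel",.005),short=(.4912,-.4367,-.055,.08,.018,"steel",.005),
 screw=(.5375,.1093,-.145,.055,.02,"yellow",.0135),pliers=(.6305,.3191,.021,.055,.032,"blue",.008),
 plong=(.6388,.0711,-.011,.107,.03,"pad",.004),pshort=(.6436,-.1555,.116,.09,.03,"pad",.004),
 pscrew=(.5416,.2862,-.023,.107,.03,"pad",.004),ppl=(.4292,.0647,.098,.104,.04,"pad",.004))
def Rd(a,flip=1):
    y=np.array([-np.sin(a),np.cos(a),0])*flip; x=np.array([np.cos(a),np.sin(a),0])*flip
    return np.c_[y,x,[0,0,-1]]
def measure(im,st,names,out=None):
    vv,uu=np.mgrid[:400,:640]; res={}
    for n in names:
        x,y,a,hl,hw,k,z=TOP[n]
        P=ray("wrist",np.c_[uu.ravel(),vv.ravel()],z,st); d=P-[x,y]
        R=Rd(a); l=d@R[:2,0]; w=d@R[:2,1]
        m=(abs(l)<hl)&(abs(w)<hw)&(mask(im,k).ravel()>0)
        m=cv2.morphologyEx(m.reshape(400,640).astype(np.uint8),cv2.MORPH_OPEN,np.ones((2,2)))
        cnt,lab,s,_=cv2.connectedComponentsWithStats(m,connectivity=8)
        keep=np.isin(lab,[i for i in range(1,cnt) if s[i,4]>15]).ravel()
        if keep.sum()<20: print(n,"none");continue
        C,b,L,W=rect(P[keep]); res[n]=(C,b)
        print(n,keep.sum(),C.round(4),"yaw",round(b,3),round(L,1),round(W,1),"diff mm",((C-[x,y])*1000).round(1))
        if out is not None: out.reshape(-1,3)[keep]=(0,255,0)
    return res
E
python3 - <<'E'
from h import *
best=None
for f in(1,-1):
    q=robot.ik([.5,.17,.36],Rd(np.pi/2,f))
    print(f,q)
    if q is not None and (best is None or abs(q[5])<abs(best[1][5])): best=(f,q)
robot.movep([.5,.17,.36],Rd(np.pi/2,best[0]))
st=robot.read_state(); im=robot.camera("wrist"); print(st["time_s"],st["tcp_pos"])
cv2.imwrite("pics/w1.png",im); out=im.copy()
measure(im,st,[n for n in TOP if n!="short"],out)
cv2.imwrite("pics/w1s.png",out)
E
```

```text
1 [ 9.87052783e-02 -1.70300184e-02  1.53561847e+00 -4.44089210e-16
  1.62300421e+00 -1.47209105e+00]
-1 [ 9.87052783e-02 -1.70300184e-02  1.53561847e+00 -4.44089210e-16
  1.62300421e+00  1.66950161e+00]
3.8583 [0.50021735 0.16935361 0.35978726]
long 892 [0.4361 0.2937] yaw 0.074 168.3 25.3 diff mm [2.1 2.5]
screw 300 [0.5384 0.1128] yaw -0.115 82.4 23.6 diff mm [0.9 3.5]
pliers 443 [0.6321 0.3217] yaw 0.131 96.6 44.0 diff mm [1.6 2.6]
plong 45 [0.6382 0.019 ] yaw -0.475 81.4 13.0 diff mm [ -0.6 -52.1]
pshort 545 [ 0.6452 -0.151 ] yaw 0.122 152.6 38.1 diff mm [1.6 4.5]
pscrew 795 [0.5435 0.2903] yaw -0.021 189.9 43.8 diff mm [1.9 4.1]
ppl 1941 [0.4308 0.0683] yaw 0.095 184.3 59.7 diff mm [1.6 3.6]
```

View pics/w1s.png

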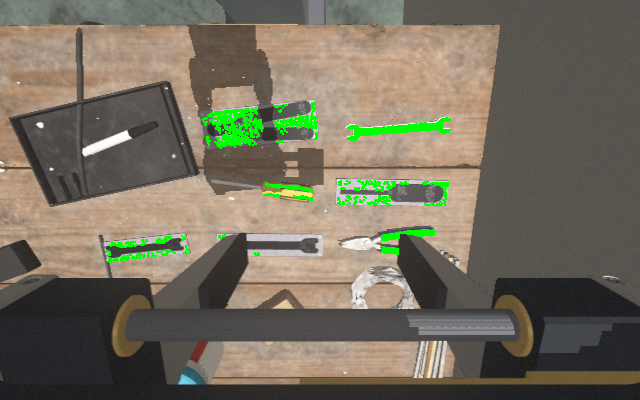

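The wrist and top cameras agree up to a constant offset of about (1.8, 3.5) mm, which is calibration. I'll take half of it and move the tools, starting with the long wrench.

```bash
cat >> h.py <<'E'
OFF=np.array([.001,.002])
def pose(n,along=0):
    x,y,a=TOP[n][:3]; return np.array([x,y])+OFF+along*Rd(a)[:2,0],a
def transfer(tool,pad,ta,pa,zg,opening,force):
    (p,a),(g,b)=pose(tool,ta),pose(pad,pa)
    f=min((1,-1),key=lambda f:max(abs(robot.ik([*q,.12],Rd(c,f))[5]) for q,c in((p,a),(g,b))))
    robot.move_gripper(opening)
    robot.movep([*p,.13],Rd(a,f)); robot.move_straight([*p,zg],feed=.1)
    robot.move_gripper(0,force); robot.move_straight([*p,.13])
    s=robot.read_state(); print(tool,"flip",f,"held",round(s["gripper_width"],4),s["grasp_force"])
    if s["gripper_width"]<.004: print("MISSED"); return
    robot.movep([*g,.13],Rd(b,f)); robot.move_straight([*g,zg+.0045],feed=.1)
    robot.move_gripper(min(opening,s["gripper_width"]+.03)); robot.move_straight([*g,.13])
    s=robot.read_state(); print("done",round(s["time_s"],1),"F",np.round(s["force"],1))
E
python3 - <<'E'
from h import *
transfer("long","plong",0,0,.0205,.05,30)
cv2.imwrite("pics/a.png",robot.camera("wrist"))
E
```

```text
Traceback (most recent call last):
  File "h.py", line 53, in transfer
    f=min((1,-1),key=lambda f:max(abs(robot.ik([*q,.12],Rd(c,f))[5]) for q,c in((p,a),(g,b))))
  File "h.py", line 53, in <lambda>
    f=min((1,-1),key=lambda f:max(abs(robot.ik([*q,.12],Rd(c,f))[5]) for q,c in((p,a),(g,b))))
                              ~~~^^^^^^^^^^^^^^^^^^^^^^^^^^^^^^^^^^^^^^^^^^^^^^^^^^^^^^^^^^^^
  File "h.py", line 53, in <genexpr>
    f=min((1,-1),key=lambda f:max(abs(robot.ik([*q,.12],Rd(c,f))[5]) for q,c in((p,a),(g,b))))
                                      ~~~~~~~~~~~~~~~~~~~~~~~~~~^^^
TypeError: 'NoneType' object is not subscriptable
```

```bash
sed -i 's/^    f=min.*/    def j6(q,c,f):\n        s=robot.ik([*q,.12],Rd(c,f)); return 9 if s is None else abs(s[5])\n    f=min((1,-1),key=lambda f:max(j6(p,a,f),j6(g,b,f)))/' h.py
python3 - <<'E'
from h import *
transfer("long","plong",0,0,.0205,.05,30)
cv2.imwrite("pics/a.png",robot.camera("wrist"))
E
```

```text
long flip 1 held 0.0112 29.99957174062729
done 12.8 F [0.1 0.1 0.1]
```

View pics/a.png

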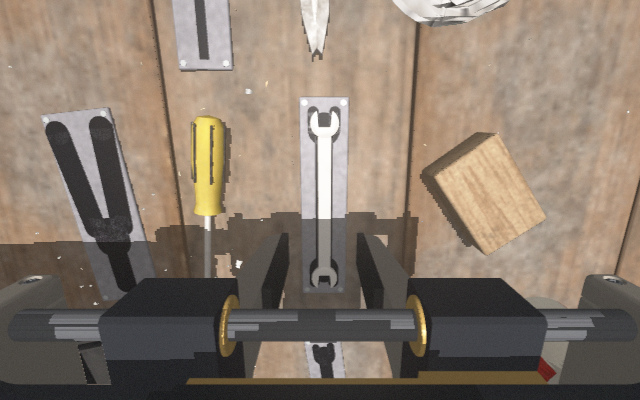

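The wrench at (324,200) sits squarely on its silhouette. Continuing with the other three.

```bash
python3 - <<'E'
from h import *
transfer("screw","pscrew",0,.043,.0215,.06,25)
cv2.imwrite("pics/b1.png",robot.camera("wrist"))
transfer("pliers","ppl",-.016,.020,.0205,.08,30)
cv2.imwrite("pics/b2.png",robot.camera("wrist"))
transfer("short","pshort",0,0,.0205,.05,30)
cv2.imwrite("pics/b3.png",robot.camera("wrist"))
robot.movep([.35,-.45,.25],robot.read_state()["eef_rot"])
im=robot.camera("top"); cv2.imwrite("pics/top1.png",im)
cv2.imwrite("pics/top1c.png",cv2.resize(im[110:300,140:480],(800,447),interpolation=cv2.INTER_CUBIC))
b=[cv2.imread(f"pics/b{i}.png") for i in(1,2,3)]
cv2.imwrite("pics/b.png",np.hstack([i[60:320,190:450] for i in b]))
print(robot.read_state()["time_s"])
E
```

```text
screw flip 1 held 0.0267 24.99983502610121
done 20.1 F [-0.1 -0.1  0.3]
pliers flip 1 held 0.0458 29.901992082595825
done 27.7 F [-0.9 -0.  -0.7]
short flip 1 held 0.009 29.996735751628876
done 36.9 F [ 0.5  0.3 -0.1]
38.5583
```

View pics/b.png

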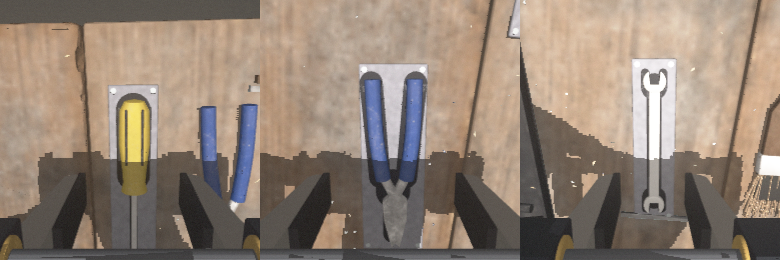

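View pics/top1c.png

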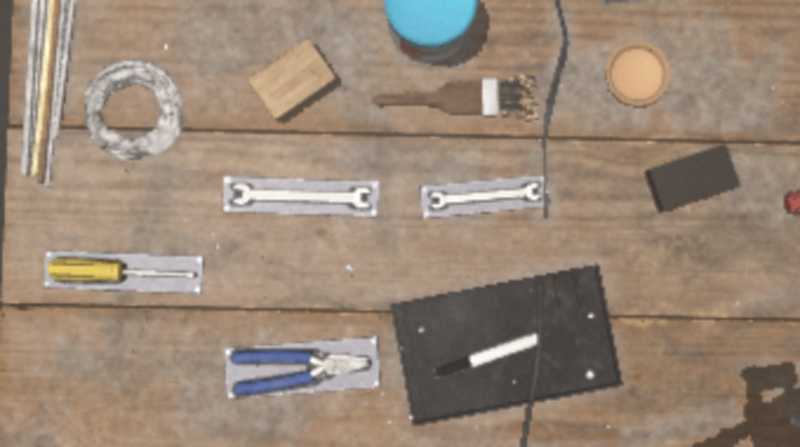

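The wrist views and the top view show all four tools on their silhouettes, the same way round as drawn, with both blocks unmoved. I'll check the offsets in the top picture before handing in.

```bash
python3 - <<'E'
from h import *
im=cv2.imread("pics/top1.png"); vv,uu=np.mgrid[:400,:640]; uv=np.c_[uu.ravel(),vv.ravel()]
for t,p,al,k,z in(("long","plong",0,"steel",.009),("short","pshort",0,"steel",.009),("screw","pscrew",.043,"yellow",.0175),("pliers","ppl",.036,"blue",.012)):
    x,y,a,hl,hw=TOP[p][:5]; P=ray("top",uv,z); R=Rd(a)[:2,:2]; d=(P-[x,y])@R
    kk=(abs(d[:,0])<hl)&(abs(d[:,1])<hw)&(mask(im,k).ravel()>0)
    if k=="steel": kk&=im.reshape(-1,3).min(1)>195
    if k=="blue": kk&=(cv2.cvtColor(im,cv2.COLOR_BGR2HSV)[...,1].ravel()>110)
    C,b,L,W=rect(P[kk]); print(t,"along/across mm",(((C-[x,y])@R-[al,0])*1000).round(1),"dyaw",round(b-a,3),round(L,1),round(W,1))
E
```

```text
long along/across mm [ 0.4 -0.5] dyaw 0.0 188.3 41.2
short along/across mm [ 2.3 -0.2] dyaw -0.015 149.1 34.9
screw along/across mm [0.7 1.3] dyaw 0.043 82.6 22.8
pliers along/across mm [ 1.7 10.8] dyaw 0.461 86.7 35.3
```

```bash
python3 -c "
from rig import robot
print(robot.close_job())"
```

```text
the job is handed in; nothing more can be done
None
```

All four tools are on their matching pads, lying flat and pointing the way they were drawn, both blocks look unmoved, and the job was handed in at about 39 s with no verdict returned; the screwdriver measured within about 2 mm, while the pliers and wrenches I could only confirm by eye.

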